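# Lay out the sake set on its coasters

### The arm

A 6-joint arm with a two-finger parallel gripper is mounted at the origin on the work surface. World frame = base frame: x ahead of the robot, y to its left, z up, the work surface at z = 0. Lengths are in m, angles in rad, forces in N, time in s.
With the tool pointing down it reaches from about 0.375 to 0.9 m from the base axis. Payload 3.1 kg.
Tool frame: the origin (TCP) lies at the very end of the fingers, on their centre line; the grasp point (between the pads) lies 19 mm behind it; z points along the fingers, y is the direction in which the jaws open and shut (so a half turn about z gives the same grasp; the last joint's range is limited). The gripper opens to 85 mm and grips with 20 to 120 N. Pads are 22 mm wide; open, the fingers measure 114 mm over their backs; the gripper's body (76 mm by 85 mm) begins 54 mm behind the grasp point. The pads swing forward as they close: fully open they stand 13 mm farther back than shut.
Start: joints at [1.022, 0.527, 1.433, -0, 1.181, -0.178], TCP at [0.226, 0.583, 0.231] pointing down, gripper open.
Joint ranges: [-3.08, 3.08], [-0.75, 2.2], [0.22, 2.44], [-1.43, 4.57], [0, 2.65], [-2.85, 2.85]. Speed limits (rad/s): [2.79, 2.79, 3.14, 3.14, 3.14, 3.14].

### API

Orientations are given as a unit quaternion [x, y, z, w].
In Python, from station import manip gives the robot as it stands. The module is installed in compiled form; this text tells all that it offers.
- The arm moves only by the tool send_rows, never from a script. Its argument "commands" is a list of rows, each an object with "delta_pos": the shift along the world's x, y, z in cm, a list of three; "yaw": the turn about the world's z in rad. A call has 1 to 10 rows; each row shifts and turns the pose as measured when the row begins; what a row does not reach is not made up. A row lasts 1/8 s, in which the tool goes at most 62.5 mm and 10.7 degrees, less where a joint would pass 70% of its speed; a pose out of reach is approached as far as the arm can. A call is refused whole if a number of a shift passes 6.25 or a number of a turn 0.188, either way. A call with a gripper value outside its range is refused whole. "grip" is the closure, from -1 (fully open) to 1 (shut), set as the call begins (left out, the last holds). The fingers move at their own pace and stop on an object; "force" is the grip in N (left out, the last holds). Time passes only in rows, so rows that do not move let the fingers close. It gives the time, the measured TCP pose, the force and the opening at its end, in the units of the state.
- manip.sense(): the state, without advancing time (a new reading comes with each control period).
- manip.snapshot(name): name is "side" or "top" or "wrist"; returns the picture (420x560x3 uint8, blue, green, red); there is no depth.
- manip.get_calibration(name): a dict with "fx", "fy", "cx", "cy" (pixels), "world_to_cam" (4x4, takes a point from world to camera coordinates); the wrist camera has in their place "mount" (4x4, takes a point from camera to tool coordinates, whose origin is the TCP and whose axes are the flange's). Camera axes: x right, y down, z forward; pixel columns grow to the right and rows downward; lengths in m; the calibration is good to about 2 mm. A picture is of the moment at which its call begins: read the wrist's pose just before it. get_calibration takes no time and is no camera call.
- manip.sign_off(): hands the job in, once; it reports no verdict.
The state is a dict: "t": time; "q": joint angles; "qd": joint speeds; "tau": joint torques, N m; "tcp_pos": TCP position; "tool_rot": TCP orientation; "force": force on the tool from outside, world axes, zero at the start; "ft_torque": the same for the moment, N m; "finger_gap": opening from 0.0 (shut) to 1.0 (fully open).
Only numpy, scipy, OpenCV 4.12 (cv2) and the standard library are available. Lean on these libraries where they do the work, as an engineer would, in place of code of your own. Each camera call takes 0.05 s, during which the arm holds its last target. There are 200 camera calls.

### The job

Lay out the sake set: stand the little round cup, the square wooden drinking box, the oblong caddy and the tall carafe upright on the cork coasters, each flat inside the rim of the one coaster whose shape and size match its foot, with the carafe last, after the other three are in place. Set each piece down gently, without dropping it or tipping it over, and leave the sauce bottle and the drinking glass standing where they are.

Things in the scene. Friction and masses are not known exactly. Their poses are not given: they have to be found in the camera images.
- cup_mid (a point): Small white ceramic sake cup, open at the top, round, outside diameter 44 mm (42 at the very foot), 50 mm tall; the point is on its axis half-way up (25 mm above its underside), z up its axis. Take it from above across its outside.
- masu_mid (a point): Square drinking box of pale wood, open at the top, 60 x 60 mm outside, 50 mm tall, walls 6 mm; the point is at its centre half-way up (25 mm above its underside), z up, x and y square to its sides. Take it from above across two opposite outer sides.
- caddy_mid (a point): Oblong white ceramic caddy, open at the top, 80 mm long (its x) x 40 mm wide (its y), 45 mm tall, walls 5 mm; the point is at its centre half-way up (22.5 mm above its underside), z up. Take it from above across its 40 mm width.
- carafe_mid (a point): Tall white ceramic sake carafe, 130 mm tall, foot diameter 68 mm, belly 74 mm at 35 mm up, narrowing to a straight neck of diameter 28 mm from 94 to 130 mm above the underside; the point is on its axis half-way up (65 mm above its underside), z up. Take it by the neck from above.
- pad_cup: Fixed round cork coaster for the cup, the smaller of the two round ones: outer diameter 68 mm, recess diameter 60 mm. Its floor is 4 mm and its rim's top 9 mm above the counter, the rim 4 mm thick. Origin at the centre of its underside, on the counter, z up.
- pad_masu: Fixed square cork coaster for the wooden box: outside 84 x 84 mm, recess 76 x 76 mm, floor 4 mm and rim's top 9 mm above the counter, rim 4 mm thick. Origin at the centre of its underside, z up, x and y square to its sides.
- pad_caddy: Fixed oblong cork coaster for the caddy: outside 104 mm (its x) x 64 mm (its y), recess 96 x 56 mm, floor 4 mm and rim's top 9 mm above the counter, rim 4 mm thick. Origin at the centre of its underside, z up. The caddy may stand in it either way round, long side along long side.
- pad_carafe: Fixed round cork coaster for the carafe, the larger of the two round ones: outer diameter 92 mm, recess diameter 84 mm, floor 4 mm and rim's top 9 mm above the counter, rim 4 mm thick. Origin at the centre of its underside, z up.
- bottle_mid (a point): Amber glass sauce bottle with a red cap, diameter 58 mm, 125 mm tall, loose, standing among the rest, to be left alone; the point is on its axis half-way up (62.5 mm above its underside), z up. (Other crockery and equipment stands only along the far edge, beyond x = 0.76 m, and at the sides, beyond 0.5 m left or right.)
- tumbler_mid (a point): Clear drinking glass, diameter 66 mm at the rim, 95 mm tall, loose, standing among the rest, to be left alone; the point is on its axis half-way up (47.5 mm above its underside), z up.
Not all that is in view belongs to the job. There is more than one size of the part that bears masu_mid; the job needs the larger. What is shaped like the part that bears caddy_mid but black is not meant.

How it is judged:
On the way, in this order (a step that is already met when the one before it is completed fails the run):
1. the cup, the wooden box and the caddy stand released in their coasters while the carafe is still off its own (horizontal distance between cup_mid and pad_cup below 0.013 m and z of cup_mid in the frame of pad_cup below 0.0315 m and angle between each of cup_mid, masu_mid, caddy_mid's own z axis and vertical below 0.05 rad and linear speed of each of cup, masu, caddy below 0.02 m/s and contact force between the fingers and cup below 0.05 N and horizontal distance between masu_mid and pad_masu below 0.013 m and z of masu_mid in the frame of pad_masu below 0.0315 m and contact force between the fingers and masu below 0.05 N and horizontal distance between caddy_mid and pad_caddy below 0.013 m and z of caddy_mid in the frame of pad_caddy below 0.029 m and contact force between the fingers and caddy below 0.05 N and horizontal distance between carafe_mid and pad_carafe above 0.05 m), for 0.2 s.
2. then the carafe stands in its coaster (horizontal distance between carafe_mid and pad_carafe below 0.013 m and z of carafe_mid in the frame of pad_carafe below 0.0715 m and angle between carafe_mid's own z axis and vertical below 0.05 rad and linear speed of carafe below 0.02 m/s and contact force between the fingers and carafe below 0.05 N), for 0.2 s.
At the end, for the whole second after the job is handed in: The cup, the wooden box, the caddy and the carafe each stand upright (within 0.05 rad), flat on the floor of their own coaster (within 2.5 mm) and within 13 mm of its centre, released and at rest; the sauce bottle and the glass stand upright within 30 mm of where they were (all of step 2 and horizontal distance between cup_mid and pad_cup below 0.013 m and z of cup_mid in the frame of pad_cup below 0.0315 m and angle between each of cup_mid, masu_mid, caddy_mid's own z axis and vertical below 0.05 rad and linear speed of each of cup, masu, caddy below 0.02 m/s and contact force between the fingers and cup below 0.05 N and horizontal distance between masu_mid and pad_masu below 0.013 m and z of masu_mid in the frame of pad_masu below 0.0315 m and contact force between the fingers and masu below 0.05 N and horizontal distance between caddy_mid and pad_caddy below 0.013 m and z of caddy_mid in the frame of pad_caddy below 0.029 m and contact force between the fingers and caddy below 0.05 N and distance of each of bottle_mid, tumbler_mid from where it was at the start of the episode below 0.03 m and angle between each of bottle_mid, tumbler_mid's own z axis and vertical below 0.1 rad); the robot touches nothing.
It fails at once if a piece of the set is dropped (it moves faster than 0.6 m/s out of the fingers, a fall of about 2 cm) ((linear speed of cup above 0.6 m/s and contact force between the fingers and cup below 0.05 N) or (linear speed of masu above 0.6 m/s and contact force between the fingers and masu below 0.05 N) or (linear speed of caddy above 0.6 m/s and contact force between the fingers and caddy below 0.05 N) or (linear speed of carafe above 0.6 m/s and contact force between the fingers and carafe below 0.05 N)).
It fails at once if a piece of the set is tipped over (by more than 0.6 rad) (angle between any of cup_mid, masu_mid, caddy_mid, carafe_mid's own z axis and vertical above 0.6 rad).
It fails at once if the sauce bottle or the glass is pushed by more than 30 mm or knocked over (not (distance of bottle_mid from where it was at the start of the episode below 0.03 m) or not (distance of tumbler_mid from where it was at the start of the episode below 0.03 m) or angle between any of bottle_mid, tumbler_mid's own z axis and vertical above 0.5 rad).
It also fails if it takes over 120 s, if anything falls off the work surface, if the arm or the gripper's body presses on something with over 40 N, if the wrist force passes 120 N, or if a joint passes its speed limit or range.

## Working session

There is one attempt and no reset: what is moved stays moved. The work goes in short steps, Python scripts to look and compute and a tool call to move; the robot and the scene stay as the last step left them, time stands still between calls to the robot, and variables do not carry over. Pictures are saved under pics/ and viewed, about 12 in all and at most 16, crops included, and the job is handed in when it is done.

Besides the shell and the picture viewer there is one more tool, called after "Emit:" as name(argument=value, ...) on one line, values as JSON. send_rows: Moves the arm, as the interface text tells. Its arguments: {"type":"object","properties":{"commands":{"type":"array","items":{"type":"object","properties":{"delta_pos":{"type":"array","items":{"type":"number"}},"yaw":{"type":"number"}}}},"grip":{"type":"number"},"force":{"type":"number"}},"required":["commands"]}

```bash
mkdir -p pics
cat > h.py <<'E'
import numpy as np, cv2
from station import manip
from scipy.spatial.transform import Rotation as R
def snap(n,f=None):
    s=manip.sense(); im=np.array(manip.snapshot(n))
    if f: cv2.imwrite(f'pics/{f}.png',im)
    return im,s
def cam(n,s=None):
    c=manip.get_calibration(n)
    K=np.array([[c['fx'],0,c['cx']],[0,c['fy'],c['cy']],[0,0,1]])
    if n=='wrist':
        T=np.eye(4);T[:3,:3]=R.from_quat(s['tool_rot']).as_matrix();T[:3,3]=s['tcp_pos']
        return K,T@np.array(c['mount'])
    return K,np.linalg.inv(np.array(c['world_to_cam']))
def cast(px,z,KT):
    K,T=KT;d=T[:3,:3]@np.linalg.inv(K)@np.array([px[0],px[1],1.]);o=T[:3,3]
    return o+d*(z-o[2])/d[2]
def proj(p,KT):
    K,T=KT;q=np.linalg.inv(T)@np.append(p,1.);u=K@q[:3];return u[:2]/u[2]
E
python3 - <<'E'
from h import *
for n in ['top','side','wrist']:
    im,s=snap(n,n+'0'); K,T=cam(n,s); print(n,K[0,0],K[1,1],T.round(3).tolist())
print(s)
E
```

```text
top 404.45123052847276 404.45123052847276 [[-0.005, -0.989, 0.145, 0.379], [-1.0, 0.002, -0.022, 0.015], [0.021, -0.145, -0.989, 1.076], [0.0, 0.0, 0.0, 1.0]]
side 379.81901113414665 379.81901113414665 [[0.698, -0.378, 0.608, -0.056], [-0.716, -0.339, 0.611, -0.62], [-0.025, -0.861, -0.507, 0.588], [0.0, 0.0, 0.0, 1.0]]
wrist 293.80591048227797 293.80591048227797 [[0.361, 0.897, 0.256, 0.16], [0.933, -0.347, -0.101, 0.608], [-0.002, 0.275, -0.961, 0.372], [0.0, 0.0, 0.0, 1.0]]
{'t': 0.1, 'q': array([ 1.02254804e+00,  5.28401571e-01,  1.43379423e+00, -2.52504609e-05,
        1.18139373e+00, -1.78515313e-01]), 'qd': array([-0.00010902, -0.00237048, -0.00206982, -0.00091318,  0.00057158,
        0.00123761]), 'tau': array([ 1.91263052e-04, -4.43303955e+01, -1.78586411e+01, -1.95500552e-04,
        3.98400807e-03, -2.44686430e-05]), 'tcp_pos': array([0.22549563, 0.58220229, 0.23040766]), 'tool_rot': array([ 1.83810485e-01,  9.82961194e-01, -9.37390517e-04, -3.43969373e-04]), 'force': array([-0.24354735, -0.77444226,  0.52411386]), 'ft_torque': array([ 8.10169078e-05, -3.52614537e-02,  1.54236752e-02]), 'finger_gap': 0.9986049350194461}
```

View pics/top0.png

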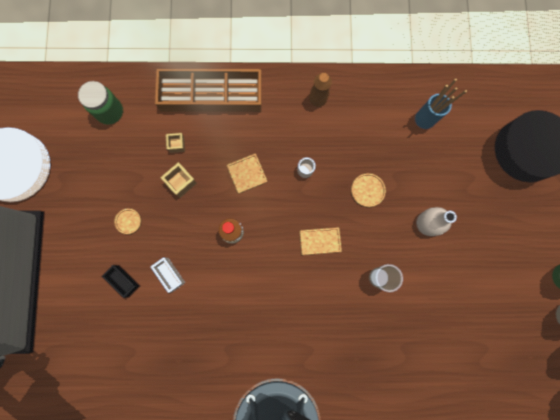

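View pics/side0.png

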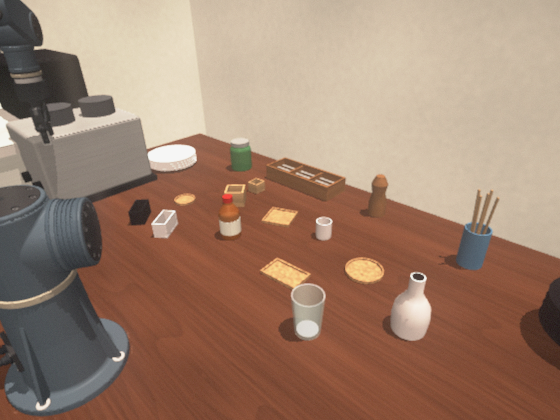

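The top view shows these pieces and look-alikes:

| Thing | Pixel(s) in top view | Choice |
|---|---|---|
| Cup | (307,168) | only one |
| Box | (178,180) large, (175,142) small | the larger |
| Caddy | (167,275) white, (121,281) black | the white one |
| Carafe | (436,220) | only one |
| Round pads | (128,221) small, (368,190) large | small for the cup, large for the carafe |
| Square pad | (247,173) | for the box |
| Oblong pad | (321,241) | for the caddy |
| Bottle | (231,231) | leave alone |
| Glass | (386,279) | leave alone |

Next I measure them.

Run:
```python
from h import *
im=cv2.imread('pics/top0.png');KT=cam('top')
hsv=cv2.cvtColor(im,cv2.COLOR_BGR2HSV)
g=cv2.GaussianBlur(im,(3,3),0).astype(int)
def blob(name,c,r,mask,z):
    m=np.zeros(mask.shape,np.uint8);cv2.circle(m,c,r,255,-1);m&=mask
    cs,_=cv2.findContours(m,cv2.RETR_EXTERNAL,cv2.CHAIN_APPROX_NONE)
    k=max(cs,key=cv2.contourArea)
    P=np.array([cast(p[0],z,KT)[:2] for p in k],np.float32)
    (cx,cy),(w,h),a=cv2.minAreaRect(P)
    print(name,'px',k[:,0].mean(0).round(1),'xy',round(cx,4),round(cy,4),'size',round(w,3),round(h,3),'ang(world deg)',round(a,1), 'circ',np.round(cv2.minEnclosingCircle(P),3) if 0 else '')
g8=cv2.GaussianBlur(im,(3,3),0)
cork=((g8[...,1]>85)).astype(np.uint8)*255
gray=((g8[...,0]>75)).astype(np.uint8)*255
for n,c,r,m,z in [('pad_cup',(128,221),22,cork,.009),('pad_masu',(247,173),30,cork,.009),('pad_caddy',(321,241),30,cork,.009),('pad_carafe',(368,190),25,cork,.009),
 ('masu',(178,180),20,cork,.05),('smallmasu',(175,142),13,cork,.04),('cup',(307,168),17,gray,.05),('caddy',(167,275),25,gray,.045),('neck',(450,217),9,gray,.13),('tumbler',(386,279),22,gray,.05),('cap',(228,228),8,(g8[...,2]>150).astype(np.uint8)*255,.125)]:
    blob(n,c,r,m,z)
crop=np.vstack([np.hstack([cv2.resize(im[y-26:y+27,x-26:x+27],(260,260),interpolation=2) for x,y in row]) for row in [((178,170),(307,168),(150,277)),((436,220),(128,221),(386,279))]])
cv2.imwrite('pics/crop.png',crop)
```

```text
pad_cup px [127.2 220.7] xy 0.5136 0.3899 size 0.073 0.071 ang(world deg) 46.0 circ 
pad_masu px [246.5 172.9] xy 0.6434 0.0766 size 0.093 0.093 ang(world deg) 22.5 circ 
pad_caddy px [320.3 240.7] xy 0.4591 -0.1193 size 0.072 0.112 ang(world deg) 4.6 circ 
pad_carafe px [368.2 189.5] xy 0.5973 -0.2528 size 0.095 0.097 ang(world deg) 88.2 circ 
masu px [176.8 177.6] xy 0.62 0.2541 size 0.068 0.068 ang(world deg) 42.4 circ 
smallmasu px [173.9 140.5] xy 0.723 0.2681 size 0.047 0.05 ang(world deg) 1.7 circ 
cup px [306.  165.9] xy 0.6519 -0.0802 size 0.05 0.053 ang(world deg) 44.0 circ 
caddy px [166.8 274.5] xy 0.3741 0.2722 size 0.089 0.053 ang(world deg) 35.3 circ 
neck px [449.  217.1] xy 0.506 -0.4119 size 0.035 0.039 ang(world deg) 43.1 circ 
tumbler px [387.  277.5] xy 0.3606 -0.2813 size 0.073 0.082 ang(world deg) 25.6 circ 
cap px [227.8 226.8] xy 0.4834 0.1127 size 0.029 0.028 ang(world deg) 0.6 circ
```

View pics/crop.png

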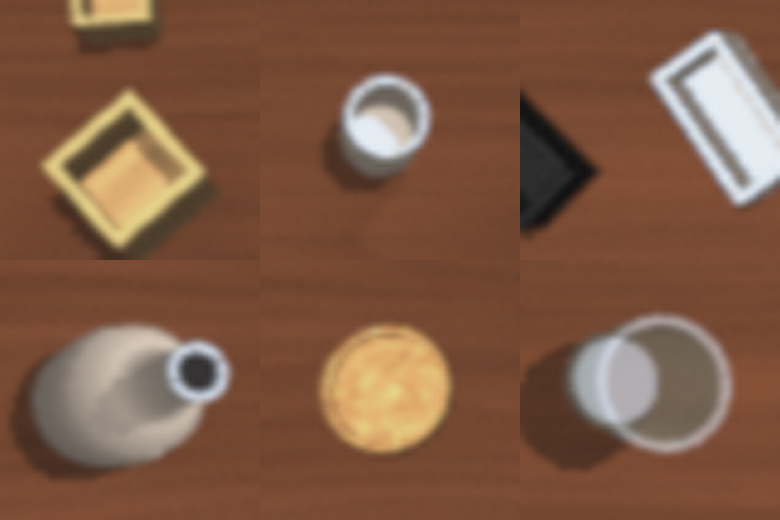

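The choices hold up: the larger box, the white caddy, and both round pads are told apart. I go to the caddy first.

Emit:
send_rows(commands=[{"delta_pos": [1.5,-3.1,0],"yaw": -0.18},{"delta_pos": [1.5,-3.1,0],"yaw": -0.18},{"delta_pos": [1.5,-3.1,0],"yaw": -0.18},{"delta_pos": [1.5,-3.1,0],"yaw": -0.18},{"delta_pos": [1.5,-3.1,0],"yaw": -0.18},{"delta_pos": [1.5,-3.1,0],"yaw": -0.18},{"delta_pos": [1.5,-3.1,0],"yaw": -0.18},{"delta_pos": [1.5,-3.1,0],"yaw": -0.18},{"delta_pos": [1.5,-3.1,0],"yaw": -0.18},{"delta_pos": [1.5,-3.1,0],"yaw": -0.18}], grip=-1)

```text
t: 1.4
tcp_pos: [0.377, 0.2637, 0.2281]
tool_rot: [0.897, 0.443, -0.001, -0.001]
force: [0.3, 0.2, 0.4]
finger_gap: 1.001
```

Emit:
send_rows(commands=[{"delta_pos": [-0.2,0.5,0],"yaw": -0.15},{"delta_pos": [0,0,0],"yaw": -0.15},{"delta_pos": [0,0,0],"yaw": 0},{"delta_pos": [0,0,0],"yaw": 0}])

```text
t: 1.9
tcp_pos: [0.3759, 0.2661, 0.2277]
tool_rot: [0.955, 0.298, -0.002, -0.001]
force: [-0.1, 0.1, 0.5]
finger_gap: 1.002
```

```bash
cat >> h.py <<'E'
def phi(s):
    y=R.from_quat(s['tool_rot']).as_matrix()[:,1];return np.degrees(np.arctan2(y[1],y[0]))
def rect(im,s,guess,z,lo,r,chan='min',n='wrist',draw=None):
    """blob of pixels with channel>lo around world guess; contour cast to z"""
    KT=cam(n,s);c=proj(np.append(guess,z),KT);g=cv2.GaussianBlur(im,(3,3),0)
    v=g.min(2) if chan=='min' else g[...,chan]
    m=np.zeros(v.shape,np.uint8);cv2.circle(m,tuple(int(i) for i in c),r,255,-1)
    m&=(v>lo).astype(np.uint8)*255
    k=max(cv2.findContours(m,cv2.RETR_EXTERNAL,cv2.CHAIN_APPROX_NONE)[0],key=cv2.contourArea)
    P=np.array([cast(p[0],z,KT)[:2] for p in k],np.float32)
    (cx,cy),(w,h),a=cv2.minAreaRect(P)
    print('px',c.round(),'rect',round(cx,4),round(cy,4),'size',round(w,4),round(h,4),'ang',round(a,1),'circ',np.round(cv2.minEnclosingCircle(P)[0],4))
    if draw: o=im.copy();cv2.drawContours(o,[k],-1,(0,0,255),1);cv2.imwrite(f'pics/{draw}.png',o)
E
python3 - <<'E'
from h import *
im,s=snap('wrist'); print(s['tcp_pos'],phi(s))
rect(im,s,(.374,.272),.045,90,110,draw='w1')
E
```

```text
[0.37585458 0.26605755 0.22769606] -55.333343674957675
px [275. 186.] rect 0.3726 0.2784 size 0.0845 0.0418 ang 35.2 circ [0.3726 0.2783]
```

View pics/w1.png

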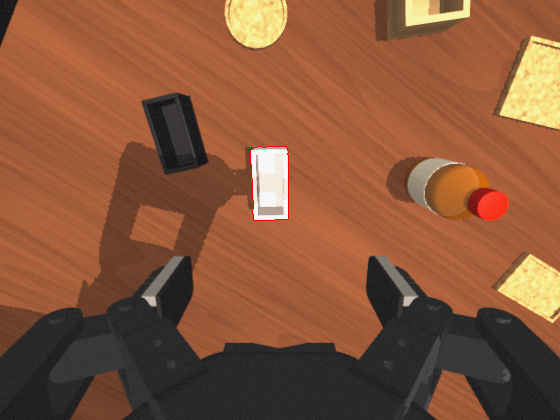

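Emit:
send_rows(commands=[{"delta_pos": [-0.15,0.6,-3],"yaw": 0.005},{"delta_pos": [-0.15,0.6,-3],"yaw": 0.005},{"delta_pos": [0,0,-3],"yaw": 0},{"delta_pos": [0,0,-3],"yaw": 0},{"delta_pos": [0,0,-3],"yaw": 0},{"delta_pos": [0,0,0],"yaw": 0}])

```text
t: 2.7
tcp_pos: [0.3744, 0.2804, 0.0749]
tool_rot: [0.951, 0.308, 0.001, -0.002]
force: [-0.1, -0.1, 0.4]
finger_gap: 1.001
```

Run:
```python
from h import *
im,s=snap('wrist'); print(s['tcp_pos'],phi(s))
rect(im,s,(.3726,.2784),.045,90,140,draw='w2')
```

```text
[0.3743737  0.28040889 0.0748578 ] -54.135775452991396
px [281. 244.] rect 0.3747 0.2798 size 0.0871 0.0415 ang 35.9 circ [0.3741 0.2792]
```

Emit:
send_rows(commands=[{"delta_pos": [0,0,-2.5],"yaw": 0},{"delta_pos": [0,0,-2],"yaw": 0},{"delta_pos": [0,0,-1.2],"yaw": 0},{"delta_pos": [0,0,-0.3],"yaw": 0},{"delta_pos": [0,0,0],"yaw": 0}])

```text
t: 3.38
tcp_pos: [0.3803, 0.2835, 0.02]
tool_rot: [0.951, 0.309, 0.009, -0.002]
force: [-0.2, 0.5, -0.8]
finger_gap: 1.001
```

Emit:
send_rows(commands=[{"delta_pos": [0,0,0],"yaw": 0},{"delta_pos": [0,0,0],"yaw": 0},{"delta_pos": [0,0,0],"yaw": 0},{"delta_pos": [0,0,0],"yaw": 0},{"delta_pos": [0,0,0],"yaw": 0},{"delta_pos": [0,0,0],"yaw": 0},{"delta_pos": [0,0,0],"yaw": 0},{"delta_pos": [0,0,0],"yaw": 0}], grip=1, force=40)

```text
t: 4.38
tcp_pos: [0.381, 0.2838, 0.0215]
tool_rot: [0.951, 0.309, 0.011, -0.002]
force: [0.1, -0.3, -0.1]
finger_gap: 0.459
```

Emit:
send_rows(commands=[{"delta_pos": [0,0,1],"yaw": 0},{"delta_pos": [0,0,2],"yaw": 0},{"delta_pos": [0,0,4],"yaw": 0},{"delta_pos": [0,0,5],"yaw": 0},{"delta_pos": [0,0,4],"yaw": 0},{"delta_pos": [0,0,1],"yaw": 0},{"delta_pos": [0,0,0],"yaw": 0}])

```text
t: 5.25
tcp_pos: [0.378, 0.2825, 0.1973]
tool_rot: [0.951, 0.309, 0.009, -0.002]
force: [-0.0, -0.1, -2.2]
finger_gap: 0.456
```

Run:
```python
from h import *
im,s=snap('wrist','w3'); print(s['tcp_pos'],phi(s),s['q'].round(3),s['force'],s['tool_rot'],s['finger_gap'])
M=R.from_quat(s['tool_rot']).as_matrix()
p=np.array(s['tcp_pos']); a=np.radians(phi(s)+90)
c=p[:2]-.0085*np.array([np.cos(a),np.sin(a)])
rect(im,s,c,p[2]-.0215+.045,90,160,draw='w3')
```

```text
[0.37802845 0.28251291 0.19730672] -53.95742485067237 [0.403 0.368 1.857 0.004 0.899 1.342] [-0.04439013 -0.09544548 -2.23337283] [ 0.95089925  0.30936285  0.00895912 -0.00222983] 0.45633053831427933
px [280. 300.] rect 0.38 0.2844 size 0.0732 0.0585 ang 36.0 circ [0.38   0.2844]
```

View pics/w3.png

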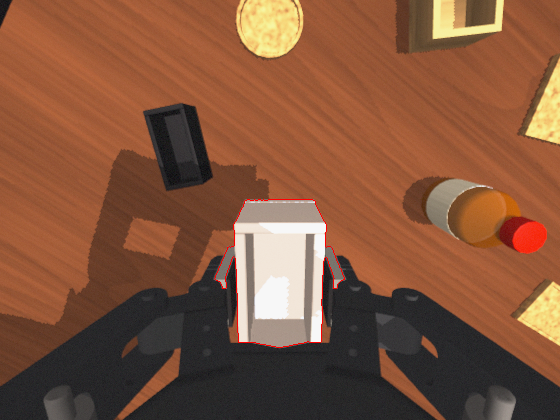

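Emit:
send_rows(commands=[{"delta_pos": [0.4,-1.5,0],"yaw": 0.1},{"delta_pos": [0.9,-3.3,0],"yaw": 0.115},{"delta_pos": [0.9,-3.3,0],"yaw": 0.115},{"delta_pos": [0.9,-3.3,0],"yaw": 0.115},{"delta_pos": [0.9,-3.3,0],"yaw": 0.115},{"delta_pos": [0.9,-3.3,0],"yaw": 0.115},{"delta_pos": [0.9,-3.3,0],"yaw": 0.115},{"delta_pos": [0.9,-3.3,0],"yaw": 0.115},{"delta_pos": [0.9,-3.3,0],"yaw": 0.1},{"delta_pos": [0.5,-1.5,0],"yaw": 0}])

```text
t: 6.55
tcp_pos: [0.4483, -0.0203, 0.1782]
tool_rot: [0.672, 0.741, -0.01, -0.014]
force: [-0.3, -0.0, -1.7]
finger_gap: 0.461
```

Run:
```python
from h import *
im,s=snap('wrist'); KT=cam('wrist',s);p=np.array(s['tcp_pos'])
print(p,phi(s),s['q'].round(3),s['tool_rot'])
rect(im,s,(.459,-.119),.009,110,70,chan=1,draw='w4')
f=cast((280,222),p[2]-.0215+.045,KT)
a=np.radians(phi(s)-90); print('front edge fwd of tcp', (f-p)[:2]@[np.cos(a),np.sin(a)],'lat',(f-p)[:2]@[np.cos(a+np.pi/2),np.sin(a+np.pi/2)])
```

```text
[ 0.44825789 -0.02030594  0.17818229] 5.60872012190718 [-0.291  0.392  1.894 -0.008  0.89  -0.384] [ 0.67160791  0.74070114 -0.01020342 -0.01416048]
px [285. 275.] rect 0.4542 -0.1275 size 0.1437 0.1804 ang 24.8 circ [ 0.4596 -0.1253]
front edge fwd of tcp -0.029881621047484125 lat 0.0010176683557355077
```

View pics/w4.png

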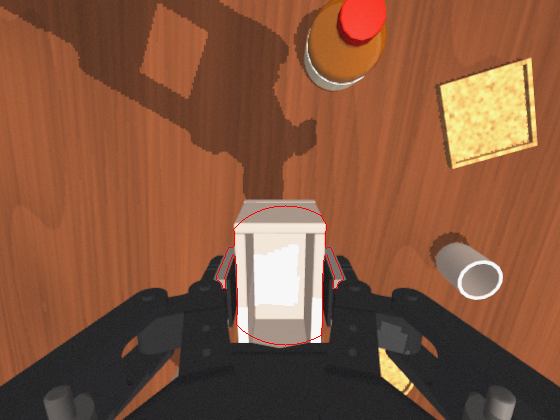

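Run:
```python
from h import *
im,s=snap('wrist')
rect(im,s,(.643,.077),.009,110,75,chan=1)
im,s=snap('top','top1')
rect(im,s,(.459,-.119),.009,110,30,chan=1,n='top')
rect(im,s,(.643,.077),.009,110,30,chan=1,n='top')
im,s=snap('side','side1')
```

```text
px [490. 116.] rect 0.6416 0.0782 size 0.0857 0.0859 ang 22.5 circ [0.6415 0.0785]
px [320. 241.] rect 0.5182 -0.0897 size 0.0649 0.0611 ang 73.8 circ [ 0.5184 -0.0878]
px [246. 173.] rect 0.6433 0.0764 size 0.0869 0.088 ang 22.2 circ [0.6437 0.077 ]
```

Emit:
send_rows(commands=[{"delta_pos": [0.1,-1.1,0.1],"yaw": 0},{"delta_pos": [0.1,-1.1,0.1],"yaw": 0},{"delta_pos": [0.1,-1.1,0.1],"yaw": 0},{"delta_pos": [0.1,-1.1,0.1],"yaw": 0},{"delta_pos": [0.1,-1.1,0.1],"yaw": 0},{"delta_pos": [0.1,-1.1,0.1],"yaw": 0},{"delta_pos": [0.1,-1.1,0.1],"yaw": 0},{"delta_pos": [0.1,-1.1,0.1],"yaw": -0.01},{"delta_pos": [0,0,0],"yaw": 0},{"delta_pos": [0,0,0],"yaw": 0}])

```text
t: 8.0
tcp_pos: [0.4551, -0.1105, 0.1878]
tool_rot: [0.674, 0.738, -0.01, -0.014]
force: [-1.2, 0.2, -2.8]
finger_gap: 0.463
```

```bash
cat >> h.py <<'E'
def st():
    s=manip.sense();M=R.from_quat(s['tool_rot']).as_matrix()
    print('t',s['t'],'tcp',np.round(s['tcp_pos'],4),'phi',round(phi(s),2),'tiltxy',M[:2,2].round(4),'pitchsum',round(sum(s['q'][[1,2,4]])-np.pi,4),'F',np.round(s['force'],1),'gap',round(s['finger_gap'],3))
E
python3 -c "
from h import *
st()"
```

```text
t 8.0 tcp [ 0.4551 -0.1105  0.1878] phi 5.16 tiltxy [-0.0345  0.0049] pitchsum 0.033 F [-1.2  0.2 -2.8] gap 0.463
```

Emit:
send_rows(commands=[{"delta_pos": [0.1,0.1,-2.5],"yaw": 0},{"delta_pos": [0.1,0,-2.5],"yaw": 0},{"delta_pos": [0,0,-2.5],"yaw": 0},{"delta_pos": [0,0,-2.5],"yaw": 0},{"delta_pos": [0,0,-1.5],"yaw": 0},{"delta_pos": [0,0,-0.5],"yaw": 0},{"delta_pos": [0,0,0],"yaw": 0},{"delta_pos": [0,0,0],"yaw": 0}])

```text
t: 9.0
tcp_pos: [0.4587, -0.1073, 0.0658]
tool_rot: [0.673, 0.74, -0.009, -0.013]
force: [-0.4, 0.1, -2.1]
finger_gap: 0.456
```

```bash
python3 -c "
from h import *
st()
snap('side','side2');snap('top','top2')
cv2.imwrite('pics/c2.png',np.hstack([cv2.resize(cv2.imread('pics/side2.png')[200:340,210:350],(400,400)),cv2.resize(cv2.imread('pics/top2.png')[200:270,285:355],(400,400))]))"
```

```text
t 9.0 tcp [ 0.4587 -0.1073  0.0658] phi 5.4 tiltxy [-0.0307  0.0038] pitchsum 0.0293 F [-0.4  0.1 -2.1] gap 0.456
```

View pics/c2.png

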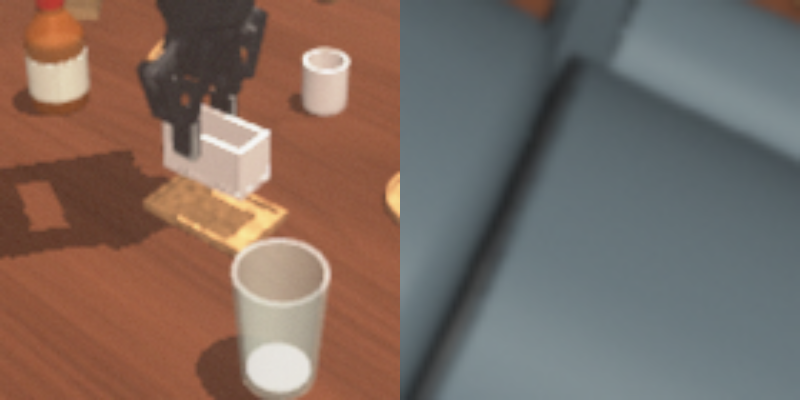

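Emit:
send_rows(commands=[{"delta_pos": [-0.1,-0.1,-1.2],"yaw": -0.01},{"delta_pos": [-0.1,-0.1,-1.2],"yaw": 0},{"delta_pos": [0,0,-0.8],"yaw": 0},{"delta_pos": [0,0,-0.3],"yaw": 0},{"delta_pos": [0,0,-0.2],"yaw": 0},{"delta_pos": [0,0,0],"yaw": 0}])

```text
t: 9.85
tcp_pos: [0.4569, -0.1098, 0.0265]
tool_rot: [0.677, 0.736, -0.009, -0.012]
force: [0.2, -0.0, -1.6]
finger_gap: 0.457
```

```bash
python3 -c "
from h import *
st()"
```

```text
t 9.85 tcp [ 0.4569 -0.1098  0.0265] phi 4.76 tiltxy [-0.0297  0.0036] pitchsum 0.0282 F [ 0.2 -0.  -1.6] gap 0.457
```

Emit:
send_rows(commands=[{"delta_pos": [0,0,-0.15],"yaw": 0},{"delta_pos": [0,0,-0.1],"yaw": 0},{"delta_pos": [0,0,0],"yaw": 0}])

```text
t: 10.22
tcp_pos: [0.4571, -0.11, 0.0268]
tool_rot: [0.677, 0.736, -0.009, -0.011]
force: [-0.2, -0.5, -1.8]
finger_gap: 0.46
```

Emit:
send_rows(commands=[{"delta_pos": [0,0,-0.4],"yaw": 0}])

```text
t: 10.35
tcp_pos: [0.457, -0.1106, 0.0254]
tool_rot: [0.677, 0.736, -0.009, -0.01]
force: [-9.6, -0.9, 56.9]
finger_gap: 0.461
```

Emit:
send_rows(commands=[{"delta_pos": [0,0,-0.3],"yaw": 0}])

```text
t: 10.48
tcp_pos: [0.457, -0.1108, 0.0255]
tool_rot: [0.677, 0.736, -0.009, -0.01]
force: [-4.9, 2.6, 33.6]
finger_gap: 0.463
```

Emit:
send_rows(commands=[{"delta_pos": [0,0,0.1],"yaw": 0},{"delta_pos": [0,0,0],"yaw": 0}])

```text
t: 10.72
tcp_pos: [0.4577, -0.1111, 0.0277]
tool_rot: [0.677, 0.736, -0.008, -0.008]
force: [-0.0, 0.3, -2.5]
finger_gap: 0.459
```

Emit:
send_rows(commands=[{"delta_pos": [0,0,0],"yaw": 0},{"delta_pos": [0,0,0],"yaw": 0},{"delta_pos": [0,0,0],"yaw": 0},{"delta_pos": [0,0,0],"yaw": 0}], grip=-0.4)

```text
t: 11.22
tcp_pos: [0.4578, -0.1112, 0.0266]
tool_rot: [0.677, 0.736, -0.008, -0.008]
force: [-1.4, -0.3, -0.1]
finger_gap: 0.7
```

Emit:
send_rows(commands=[{"delta_pos": [0,0,1],"yaw": 0},{"delta_pos": [0,0,2],"yaw": 0},{"delta_pos": [0,0,3],"yaw": 0},{"delta_pos": [0,0,4],"yaw": 0},{"delta_pos": [0,0,5],"yaw": 0},{"delta_pos": [2,0.5,4],"yaw": 0},{"delta_pos": [4,1,1],"yaw": 0},{"delta_pos": [5,1.5,0],"yaw": 0},{"delta_pos": [4,0.5,0],"yaw": 0},{"delta_pos": [0,0,0],"yaw": 0}])

```text
t: 12.48
tcp_pos: [0.6091, -0.0735, 0.2407]
tool_rot: [0.677, 0.736, -0.007, -0.006]
force: [-1.0, -0.0, -0.7]
finger_gap: 0.701
```

```bash
python3 -c "
from h import *
st()
im,s=snap('wrist','w5')
rect(im,s,(.652,-.08),.05,110,60,draw='w5')
im,s=snap('top')
rect(im,s,(.459,-.119),.009,110,30,chan=1,n='top')
rect(im,s,(.459,-.119),.045,130,22,chan='min',n='top')"
```

```text
t 12.475 tcp [ 0.6091 -0.0735  0.2407] phi 4.73 tiltxy [-0.0192 -0.0017] pitchsum 0.0178 F [-1.  -0.  -0.7] gap 0.701
px [319. 196.] rect 0.6513 -0.0772 size 0.043 0.0499 ang 5.9 circ [ 0.6502 -0.0772]Traceback (most recent call last):
  File "<string>", line 7, in <module>
    rect(im,s,(.459,-.119),.009,110,30,chan=1,n='top')
    ~~~~^^^^^^^^^^^^^^^^^^^^^^^^^^^^^^^^^^^^^^^^^^^^^^
  File "h.py", line 28, in rect
    k=max(cv2.findContours(m,cv2.RETR_EXTERNAL,cv2.CHAIN_APPROX_NONE)[0],key=cv2.contourArea)
ValueError: max() iterable argument is empty
```

View pics/w5.png

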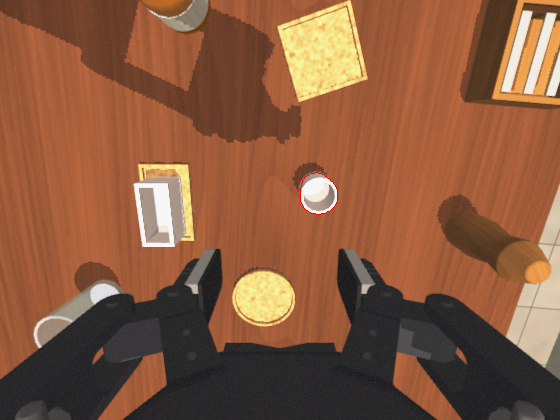

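```bash
python3 -c "
from h import *
im,s=snap('wrist'); KT=cam('wrist',s)
print('caddy',cast((156,214),.049,KT),'cup',cast((319,196),.05,KT))
for p in [(137,184),(171,182),(175,245),(141,247)]: print(cast(p,.049,KT)[:2].round(4))
print('tip 19up',proj(s['tcp_pos'],KT)) "
```

```text
caddy [ 0.45714874 -0.11916916  0.049     ] cup [ 0.64827154 -0.07991425  0.05      ]
[ 0.4361 -0.0844]
[ 0.476  -0.0785]
[ 0.4794 -0.1573]
[ 0.437  -0.1639]
tip 19up [279.43674934 261.72131293]
```

Emit:
send_rows(commands=[{"delta_pos": [1.4,-0.2,-2],"yaw": 0},{"delta_pos": [1.4,-0.2,-3],"yaw": 0},{"delta_pos": [1.3,-0.1,-3],"yaw": 0},{"delta_pos": [0,0,-3],"yaw": 0},{"delta_pos": [0,0,-3],"yaw": 0},{"delta_pos": [0,0,-1],"yaw": 0},{"delta_pos": [0,0,0],"yaw": 0}], grip=-0.9)

```text
t: 13.5
tcp_pos: [0.6381, -0.0809, 0.0892]
tool_rot: [0.68, 0.733, -0.01, -0.011]
force: [-0.5, 0.0, -0.1]
finger_gap: 0.951
```

```bash
python3 -c "
from h import *
st()
im,s=snap('wrist','w6'); KT=cam('wrist',s)
print('tip',proj(s['tcp_pos'],KT),'cup',proj((.65,-.079,.05),KT))
rect(im,s,(.65,-.079),.05,110,70,draw='w6')
"
```

```text
t 13.5 tcp [ 0.6381 -0.0809  0.0892] phi 4.33 tiltxy [-0.0292  0.0002] pitchsum 0.028 F [-0.5  0.  -0.1] gap 0.951
tip [279.43279572 261.71911137] cup [299.38901294 233.72937428]
px [299. 234.] rect 0.6524 -0.0759 size 0.0519 0.0437 ang 80.6 circ [ 0.6516 -0.0752]
```

View pics/w6.png

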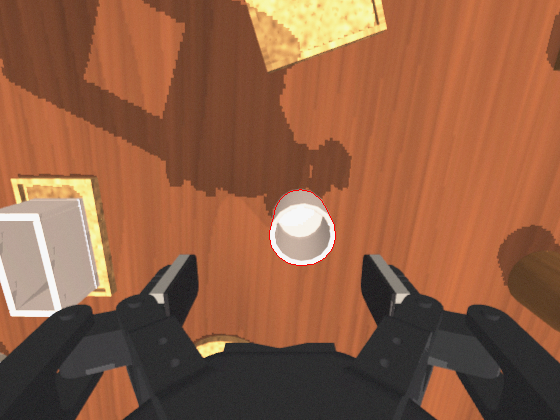

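Emit:
send_rows(commands=[{"delta_pos": [0.7,0.1,0],"yaw": 0},{"delta_pos": [0.7,0.1,0],"yaw": 0},{"delta_pos": [0.1,0,-2.5],"yaw": 0},{"delta_pos": [0.1,0,-2],"yaw": 0},{"delta_pos": [0,0,-1],"yaw": 0},{"delta_pos": [0,0,0],"yaw": 0}])

```text
t: 14.3
tcp_pos: [0.6607, -0.0796, 0.0386]
tool_rot: [0.68, 0.733, -0.007, -0.005]
force: [0.8, -1.4, -0.1]
finger_gap: 0.947
```

```bash
python3 -c "
from h import *
st()
"
```

```text
t 14.3 tcp [ 0.6607 -0.0796  0.0386] phi 4.36 tiltxy [-0.0165 -0.0034] pitchsum 0.0149 F [ 0.8 -1.4 -0.1] gap 0.947
```

Emit:
send_rows(commands=[{"delta_pos": [-0.4,0,-0.7],"yaw": 0},{"delta_pos": [-0.4,0.05,-0.7],"yaw": 0},{"delta_pos": [0,0,-0.6],"yaw": 0},{"delta_pos": [0,0,0],"yaw": 0}])

```text
t: 14.8
tcp_pos: [0.6526, -0.0793, 0.0184]
tool_rot: [0.68, 0.733, -0.007, -0.004]
force: [-0.0, -0.4, 1.0]
finger_gap: 0.947
```

Emit:
send_rows(commands=[{"delta_pos": [0,0,0],"yaw": 0},{"delta_pos": [0,0,0],"yaw": 0},{"delta_pos": [0,0,0],"yaw": 0},{"delta_pos": [0,0,0],"yaw": 0},{"delta_pos": [0,0,0],"yaw": 0},{"delta_pos": [0,0,0],"yaw": 0},{"delta_pos": [0,0,0],"yaw": 0}], grip=1, force=30)

```text
t: 15.68
tcp_pos: [0.6531, -0.0794, 0.019]
tool_rot: [0.68, 0.733, -0.006, -0.004]
force: [0.4, -1.2, 0.1]
finger_gap: 0.496
```

```bash
python3 -c "
from h import *
st()
"
```

```text
t 15.675 tcp [ 0.6531 -0.0794  0.019 ] phi 4.36 tiltxy [-0.0139 -0.0043] pitchsum 0.0121 F [ 0.4 -1.2  0.1] gap 0.496
```

Emit:
send_rows(commands=[{"delta_pos": [0,0,1],"yaw": 0},{"delta_pos": [0,0,3],"yaw": 0},{"delta_pos": [0,0,4],"yaw": 0},{"delta_pos": [0,0,5],"yaw": 0},{"delta_pos": [0,0,4.5],"yaw": 0},{"delta_pos": [0,0,2],"yaw": 0},{"delta_pos": [0,0,0],"yaw": 0}])

```text
t: 16.55
tcp_pos: [0.6515, -0.0788, 0.2225]
tool_rot: [0.68, 0.733, -0.006, -0.003]
force: [-0.2, 0.6, -1.7]
finger_gap: 0.497
```

Emit:
send_rows(commands=[{"delta_pos": [-0.7,2,0.1],"yaw": 0},{"delta_pos": [-1.5,4,0.1],"yaw": 0},{"delta_pos": [-1.5,4,0.1],"yaw": 0},{"delta_pos": [-1.5,4,0.1],"yaw": 0},{"delta_pos": [-1.5,4,0.1],"yaw": 0},{"delta_pos": [-1.5,4,0.1],"yaw": 0},{"delta_pos": [-1.5,4,0.1],"yaw": 0},{"delta_pos": [-1.5,4,0.1],"yaw": 0},{"delta_pos": [-1.5,3,0],"yaw": 0},{"delta_pos": [0,0,0],"yaw": 0}])

```text
t: 17.8
tcp_pos: [0.5001, 0.2701, 0.2148]
tool_rot: [0.678, 0.734, -0.017, -0.018]
force: [0.2, 0.2, -1.0]
finger_gap: 0.491
```

```bash
python3 -c "
from h import *
st()
im,s=snap('wrist','w7')
rect(im,s,(.514,.39),.009,110,60,chan=1,draw='w7')
"
```

```text
t 17.8 tcp [0.5001 0.2701 0.2148] phi 4.53 tiltxy [-0.0494 -0.0012] pitchsum 0.0477 F [ 0.2  0.2 -1. ] gap 0.491
px [310.  78.] rect 0.5254 0.3935 size 0.1007 0.1237 ang 27.2 circ [0.5164 0.3908]
```

View pics/w7.png

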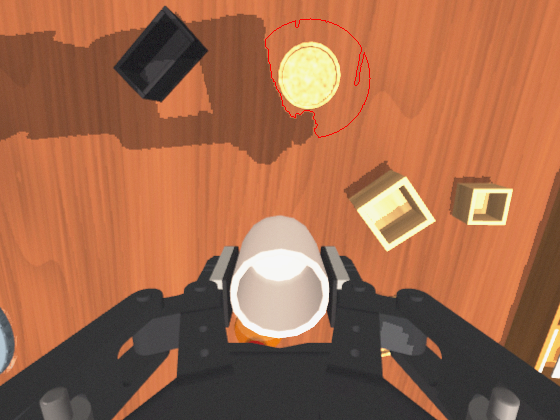

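```bash
python3 -c "
from h import *
im,s=snap('wrist');KT=cam('wrist',s);p=s['tcp_pos']
print('pad',cast((309.5,76),.009,KT));print('cup-tcp',cast((279,292),p[2]+.031,KT)-p)
q=[cast(c,.05,KT)[:2] for c in [(357,208),(402,178),(434,215),(388,250)]]
print('masu',np.mean(q,0),[np.degrees(np.arctan2(*(q[i+1]-q[i])[::-1])) for i in range(3)])
rect(im,s,(.514,.39),.009,170,45,chan=1)
"
```

```text
pad [0.5140542  0.39127185 0.009     ]
cup-tcp [0.00123835 0.00118094 0.031     ]
masu [0.61803652 0.25682926] [np.float64(41.44123117905071), np.float64(-41.686366769492714), np.float64(-132.3591525769047)]
px [309.  77.] rect 0.5122 0.3927 size 0.0673 0.0669 ang 4.4 circ [0.5122 0.3926]
```

Emit:
send_rows(commands=[{"delta_pos": [0.2,2,0],"yaw": 0},{"delta_pos": [0.2,2.5,0],"yaw": 0},{"delta_pos": [0.2,2.5,0],"yaw": 0},{"delta_pos": [0.2,2.5,0],"yaw": 0},{"delta_pos": [0.2,2,0],"yaw": 0},{"delta_pos": [0.2,0.3,-1],"yaw": 0},{"delta_pos": [0,0,-3],"yaw": 0},{"delta_pos": [0,0,-3],"yaw": 0},{"delta_pos": [0,0,-3],"yaw": 0},{"delta_pos": [0,0,0],"yaw": 0}])

```text
t: 19.15
tcp_pos: [0.5182, 0.3867, 0.1074]
tool_rot: [0.684, 0.729, -0.018, -0.018]
force: [-0.2, 0.2, -0.3]
finger_gap: 0.493
```

```bash
python3 -c "
from h import *
st()
"
```

```text
t 19.15 tcp [0.5182 0.3867 0.1074] phi 3.59 tiltxy [-0.0507 -0.002 ] pitchsum 0.0465 F [-0.2  0.2 -0.3] gap 0.493
```

Emit:
send_rows(commands=[{"delta_pos": [-0.2,0.1,-2],"yaw": 0},{"delta_pos": [-0.2,0.1,-2],"yaw": 0},{"delta_pos": [-0.1,0.1,-2],"yaw": 0},{"delta_pos": [0,0,-1],"yaw": 0},{"delta_pos": [0,0,0],"yaw": 0}])

```text
t: 19.77
tcp_pos: [0.5176, 0.3894, 0.0389]
tool_rot: [0.686, 0.728, -0.015, -0.016]
force: [0.3, -0.2, -0.7]
finger_gap: 0.494
```

```bash
python3 -c "
from h import *
st()
"
```

```text
t 19.775 tcp [0.5176 0.3894 0.0389] phi 3.4 tiltxy [-0.0438  0.0011] pitchsum 0.0389 F [ 0.3 -0.2 -0.7] gap 0.494
```

Emit:
send_rows(commands=[{"delta_pos": [-0.4,0,0],"yaw": 0},{"delta_pos": [-0.1,0.1,-0.8],"yaw": 0},{"delta_pos": [0,0,-0.4],"yaw": 0},{"delta_pos": [0,0,0],"yaw": 0}])

```text
t: 20.27
tcp_pos: [0.5134, 0.3911, 0.0281]
tool_rot: [0.686, 0.728, -0.013, -0.016]
force: [-0.1, 0.4, -0.5]
finger_gap: 0.495
```

Emit:
send_rows(commands=[{"delta_pos": [0,0,-0.25],"yaw": 0}])

```text
t: 20.4
tcp_pos: [0.5137, 0.3913, 0.0257]
tool_rot: [0.686, 0.728, -0.013, -0.016]
force: [0.4, 0.3, -1.0]
finger_gap: 0.495
```

Emit:
send_rows(commands=[{"delta_pos": [0,0,-0.2],"yaw": 0}])

```text
t: 20.52
tcp_pos: [0.5137, 0.3913, 0.0236]
tool_rot: [0.686, 0.728, -0.013, -0.016]
force: [-0.3, -0.1, -1.8]
finger_gap: 0.49
```

Emit:
send_rows(commands=[{"delta_pos": [0,0,-0.15],"yaw": 0}])

```text
t: 20.65
tcp_pos: [0.5137, 0.3914, 0.0232]
tool_rot: [0.686, 0.728, -0.013, -0.016]
force: [-3.6, -0.7, 12.8]
finger_gap: 0.496
```

Emit:
send_rows(commands=[{"delta_pos": [0,0,0],"yaw": 0},{"delta_pos": [0,0,0],"yaw": 0},{"delta_pos": [0,0,0],"yaw": 0},{"delta_pos": [0,0,0],"yaw": 0}], grip=-0.4)

```text
t: 21.15
tcp_pos: [0.5144, 0.3917, 0.0238]
tool_rot: [0.686, 0.728, -0.012, -0.015]
force: [0.1, -0.3, 0.1]
finger_gap: 0.7
```

Emit:
send_rows(commands=[{"delta_pos": [0,0,1],"yaw": 0},{"delta_pos": [0,0,3],"yaw": 0},{"delta_pos": [0,0,5],"yaw": 0},{"delta_pos": [0,0,5],"yaw": 0},{"delta_pos": [1,-1,3],"yaw": 0.1},{"delta_pos": [2,-2.5,1],"yaw": 0.15},{"delta_pos": [2,-3,0],"yaw": 0.15},{"delta_pos": [2,-3,0],"yaw": 0.15},{"delta_pos": [1.5,-2,0],"yaw": 0.12},{"delta_pos": [0,0,0],"yaw": 0}], grip=-1)

```text
t: 22.4
tcp_pos: [0.6007, 0.2737, 0.217]
tool_rot: [0.398, 0.917, -0.014, -0.007]
force: [-0.3, -0.1, -0.3]
finger_gap: 1.002
```

```bash
python3 -c "
from h import *
st()
im,s=snap('wrist','w8')
rect(im,s,(.618,.2565),.05,120,90,chan=1,draw='w8')
"
```

```text
t 22.4 tcp [0.6007 0.2737 0.217 ] phi 43.07 tiltxy [-0.0237 -0.0196] pitchsum 0.0281 F [-0.3 -0.1 -0.3] gap 1.002
px [285. 214.] rect 0.618 0.2568 size 0.0635 0.0651 ang 41.9 circ [0.6178 0.2562]
```

View pics/w8.png

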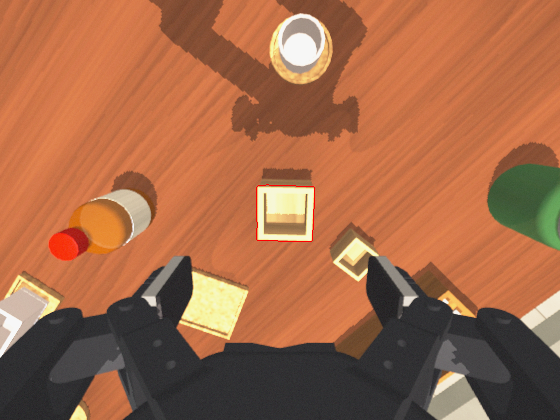

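Emit:
send_rows(commands=[{"delta_pos": [0.8,-0.8,0],"yaw": -0.02},{"delta_pos": [0.9,-0.9,0],"yaw": 0},{"delta_pos": [0,0,-2.5],"yaw": 0},{"delta_pos": [0,0,-3],"yaw": 0},{"delta_pos": [0,0,-3],"yaw": 0},{"delta_pos": [0,0,-3],"yaw": 0},{"delta_pos": [0,0,-1],"yaw": 0},{"delta_pos": [0,0,0],"yaw": 0}])

```text
t: 23.45
tcp_pos: [0.619, 0.2595, 0.0903]
tool_rot: [0.408, 0.913, -0.012, -0.006]
force: [0.4, -0.0, 0.2]
finger_gap: 0.999
```

```bash
python3 -c "
from h import *
st()
im,s=snap('wrist')
rect(im,s,(.618,.2565),.05,120,90,chan=1,draw='w9')
"
```

```text
t 23.45 tcp [0.619  0.2595 0.0903] phi 41.83 tiltxy [-0.0204 -0.0173] pitchsum 0.024 F [ 0.4 -0.   0.2] gap 0.999
px [277. 237.] rect 0.6181 0.2522 size 0.1238 0.0856 ang 80.6 circ [0.625  0.2511]
```

Emit:
send_rows(commands=[{"delta_pos": [-0.1,-0.2,-2],"yaw": 0},{"delta_pos": [-0.1,-0.1,-2],"yaw": 0},{"delta_pos": [0,0,-2],"yaw": 0},{"delta_pos": [0,0,-1],"yaw": 0},{"delta_pos": [0,0,0],"yaw": 0}])

```text
t: 24.12
tcp_pos: [0.621, 0.2576, 0.0225]
tool_rot: [0.408, 0.913, -0.009, -0.002]
force: [0.3, 1.5, 0.4]
finger_gap: 1.003
```

Emit:
send_rows(commands=[{"delta_pos": [0,0,-0.3],"yaw": 0},{"delta_pos": [0,0,0],"yaw": 0},{"delta_pos": [0,0,0],"yaw": 0},{"delta_pos": [0,0,0],"yaw": 0},{"delta_pos": [0,0,0],"yaw": 0},{"delta_pos": [0,0,0],"yaw": 0}], grip=1, force=40)

```text
t: 24.88
tcp_pos: [0.622, 0.258, 0.0209]
tool_rot: [0.408, 0.913, -0.008, -0.001]
force: [-0.2, -0.9, -1.1]
finger_gap: 0.698
```

```bash
python3 -c "
from h import *
st()
"
```

```text
t 24.875 tcp [0.622  0.258  0.0209] phi 41.83 tiltxy [-0.0076 -0.0142] pitchsum 0.0107 F [-0.2 -0.9 -1.1] gap 0.698
```

Emit:
send_rows(commands=[{"delta_pos": [0,0,1],"yaw": 0},{"delta_pos": [0,0,3],"yaw": 0},{"delta_pos": [0,0,4],"yaw": 0},{"delta_pos": [0,0,2],"yaw": 0},{"delta_pos": [0.2,-2.5,0],"yaw": -0.05},{"delta_pos": [0.3,-3.5,0],"yaw": -0.07},{"delta_pos": [0.3,-3.5,0],"yaw": -0.07},{"delta_pos": [0.3,-3.5,0],"yaw": -0.07},{"delta_pos": [0.3,-2.5,0],"yaw": -0.07},{"delta_pos": [0,0,0],"yaw": 0}])

```text
t: 26.12
tcp_pos: [0.6374, 0.0997, 0.1317]
tool_rot: [0.556, 0.831, -0.005, 0.002]
force: [0.2, 0.6, 0.6]
finger_gap: 0.691
```

```bash
python3 -c "
from h import *
st()
"
```

```text
t 26.125 tcp [0.6374 0.0997 0.1317] phi 22.46 tiltxy [-0.0027 -0.011 ] pitchsum 0.0026 F [0.2 0.6 0.6] gap 0.691
```

Emit:
send_rows(commands=[{"delta_pos": [0.3,-1.2,0],"yaw": 0},{"delta_pos": [0.2,-1.1,0],"yaw": 0},{"delta_pos": [0,0,-2],"yaw": 0},{"delta_pos": [0,0,-3],"yaw": 0},{"delta_pos": [0,0,-2.5],"yaw": 0},{"delta_pos": [0,0,-1],"yaw": 0},{"delta_pos": [0,0,0],"yaw": 0}])

```text
t: 27.0
tcp_pos: [0.6444, 0.0775, 0.0467]
tool_rot: [0.553, 0.833, -0.004, 0.004]
force: [0.1, 0.8, -0.7]
finger_gap: 0.693
```

```bash
python3 -c "
from h import *
st()
"
```

```text
t 27.0 tcp [0.6444 0.0775 0.0467] phi 22.86 tiltxy [ 0.0022 -0.0107] pitchsum -0.0027 F [ 0.1  0.8 -0.7] gap 0.693
```

Emit:
send_rows(commands=[{"delta_pos": [-0.1,-0.05,-0.8],"yaw": 0},{"delta_pos": [-0.1,0,-0.8],"yaw": 0},{"delta_pos": [0,0,-0.3],"yaw": 0},{"delta_pos": [0,0,0],"yaw": 0}])

```text
t: 27.5
tcp_pos: [0.644, 0.0771, 0.0289]
tool_rot: [0.553, 0.833, -0.003, 0.006]
force: [-0.0, 0.3, -0.3]
finger_gap: 0.692
```

Emit:
send_rows(commands=[{"delta_pos": [0,0,-0.15],"yaw": 0}])

```text
t: 27.62
tcp_pos: [0.6444, 0.077, 0.0277]
tool_rot: [0.553, 0.833, -0.002, 0.006]
force: [-0.4, -0.0, -1.0]
finger_gap: 0.697
```

Emit:
send_rows(commands=[{"delta_pos": [-0.1,0,-0.25],"yaw": 0}])

```text
t: 27.75
tcp_pos: [0.6436, 0.077, 0.0254]
tool_rot: [0.553, 0.833, -0.002, 0.006]
force: [-0.1, 0.1, -1.4]
finger_gap: 0.696
```

Emit:
send_rows(commands=[{"delta_pos": [0,0,-0.2],"yaw": 0}])

```text
t: 27.88
tcp_pos: [0.6435, 0.0769, 0.0243]
tool_rot: [0.553, 0.833, -0.003, 0.006]
force: [-3.1, -0.7, 11.0]
finger_gap: 0.696
```

Emit:
send_rows(commands=[{"delta_pos": [0,0,0],"yaw": 0},{"delta_pos": [0,0,0],"yaw": 0},{"delta_pos": [0,0,0],"yaw": 0},{"delta_pos": [0,0,0],"yaw": 0}], grip=-0.9)

```text
t: 28.38
tcp_pos: [0.6441, 0.0769, 0.0247]
tool_rot: [0.553, 0.833, -0.002, 0.007]
force: [0.1, -0.3, 0.0]
finger_gap: 0.951
```

Emit:
send_rows(commands=[{"delta_pos": [0,0,1],"yaw": 0},{"delta_pos": [0,0,3],"yaw": 0},{"delta_pos": [0,0,5],"yaw": 0},{"delta_pos": [0,0,6],"yaw": 0},{"delta_pos": [0,-1,5],"yaw": 0},{"delta_pos": [0,-4,3],"yaw": 0},{"delta_pos": [-1,-5,0],"yaw": 0},{"delta_pos": [-1.5,-5,0],"yaw": 0},{"delta_pos": [-1.5,-5,0],"yaw": 0},{"delta_pos": [-1.5,-5,0],"yaw": 0}])

```text
t: 29.62
tcp_pos: [0.5871, -0.1758, 0.27]
tool_rot: [0.549, 0.836, -0.001, 0.012]
force: [0.9, 0.2, 0.4]
finger_gap: 0.949
```

Emit:
send_rows(commands=[{"delta_pos": [-1.5,-5,0],"yaw": 0},{"delta_pos": [-1.5,-5,0],"yaw": 0},{"delta_pos": [-1.5,-5,0],"yaw": 0},{"delta_pos": [-1.5,-5,0],"yaw": 0},{"delta_pos": [-1,-3,0],"yaw": 0},{"delta_pos": [0,0,0],"yaw": 0}])

```text
t: 30.38
tcp_pos: [0.5118, -0.4169, 0.2748]
tool_rot: [0.551, 0.834, -0.001, 0.015]
force: [0.4, 0.2, 0.1]
finger_gap: 0.943
```

```bash
python3 -c "
from h import *
st()
im,s=snap('wrist','w10'); KT=cam('wrist',s); print(proj((.506,-.412,.13),KT),proj((.643,.077,.054),KT))
im,s=snap('top','top3')
cv2.imwrite('pics/t3.png',cv2.resize(im[120:300,80:480],(800,360)))
"
```

```text
t 30.375 tcp [ 0.5118 -0.4169  0.2748] phi 23.1 tiltxy [ 0.0241 -0.0192] pitchsum -0.0303 F [0.4 0.2 0.1] gap 0.943
[273.70707461 186.39294086] [ 646.36072378 -291.00233584]
```

View pics/w10.png

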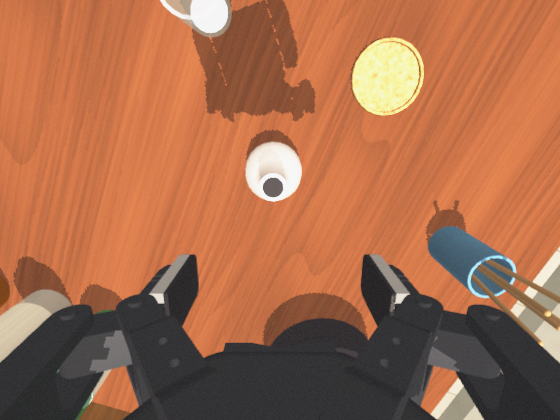

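View pics/t3.png

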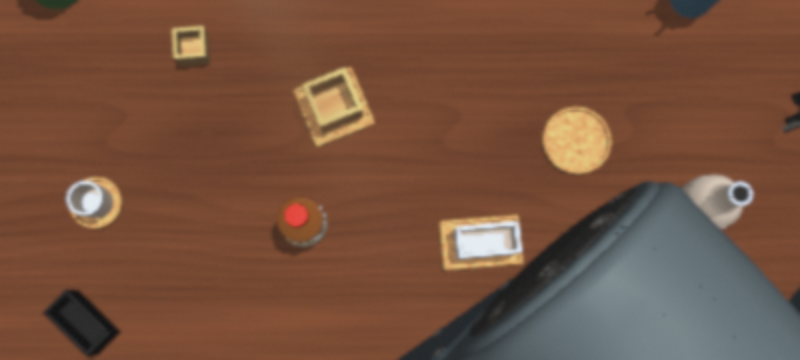

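The top view (picture 13) shows the cup, box and caddy each in its own coaster: rims at zoomed pixels (88,198), (335,97) and (488,240). In the wrist view the carafe's neck is at (273,187) and its pad at (388,77).

```bash
python3 -c "
from h import *
im,s=snap('wrist');KT=cam('wrist',s)
print('neck',cast((273,187),.13,KT),'pad',cast((388,77),.009,KT))
KT=cam('top')
for n,p,z in [('cup',(124,219),.054),('masu',(247.5,168.5),.054),('caddy',(324,240),.049)]: print(n,cast(p,z,KT)[:2].round(4))
rect(im,s,(.597,-.253),.009,150,60,chan=1)
"
```

```text
neck [ 0.50642447 -0.40992416  0.13      ] pad [ 0.59591849 -0.24658581  0.009     ]
cup [0.5121 0.3824]
masu [0.6434 0.0716]
caddy [ 0.4578 -0.1238]
px [386.  82.] rect 0.5952 -0.2506 size 0.0922 0.0907 ang 23.3 circ [ 0.5953 -0.2507]
```

```bash
python3 -c "
from h import *
s=None;im=cv2.imread('pics/top3.png')
rect(im,s,(.512,.388),.054,110,14,n='top',draw='a')
rect(im,s,(.458,-.121),.049,110,24,n='top')
rect(im,s,(.513,.39),.009,90,24,n='top',chan=1)
crop=lambda x,y:cv2.resize(im[y-20:y+20,x-20:x+20],(390,390),interpolation=cv2.INTER_CUBIC)
cv2.imwrite('pics/b.png',np.hstack([crop(127,220),crop(247,172)]))
"
```

```text
px [122. 219.] rect 0.5137 0.3872 size 0.0497 0.0492 ang 69.3 circ [0.5149 0.3838]
px [323. 240.] rect 0.4565 -0.1177 size 0.0543 0.0975 ang 4.4 circ [ 0.4616 -0.1175]
px [127. 221.] rect 0.5145 0.3914 size 0.074 0.0714 ang 28.2 circ [0.5151 0.3929]
```

View pics/b.png

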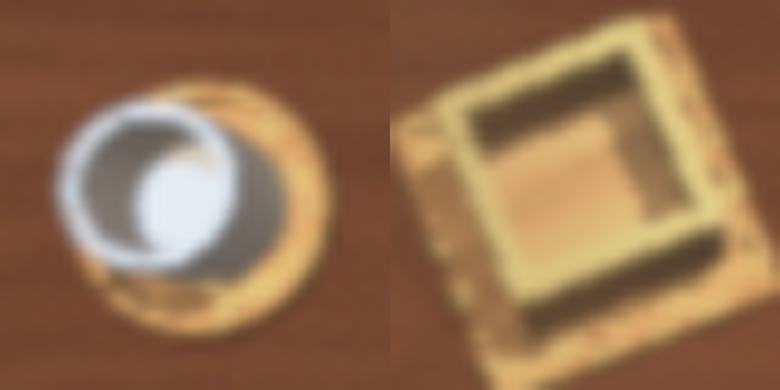

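Emit:
send_rows(commands=[{"delta_pos": [-0.3,0.3,-1],"yaw": 0},{"delta_pos": [-0.3,0.3,-3],"yaw": 0},{"delta_pos": [0,0,-3],"yaw": 0},{"delta_pos": [0,0,-3],"yaw": 0},{"delta_pos": [0,0,-1.5],"yaw": 0},{"delta_pos": [0,0,0],"yaw": 0}])

```text
t: 31.28
tcp_pos: [0.5087, -0.3973, 0.1559]
tool_rot: [0.545, 0.838, 0.0, 0.014]
force: [0.4, -0.7, -0.2]
finger_gap: 0.948
```

```bash
python3 -c "
from h import *
st()
im,s=snap('wrist');KT=cam('wrist',s)
print(proj((.506,-.411,.13),KT))
g=im.min(2);c=proj((.506,-.411,.13),KT).astype(int)
# bright rim round dark hole
m=np.zeros(g.shape,np.uint8);cv2.circle(m,tuple(int(i) for i in c),30,255,-1);m&=(g<120).astype(np.uint8)*255
k=max(cv2.findContours(m,cv2.RETR_EXTERNAL,cv2.CHAIN_APPROX_NONE)[0],key=cv2.contourArea);print(cv2.minEnclosingCircle(k))
(x,y),r=cv2.minEnclosingCircle(k);print(cast((x,y),.13,KT))
"
```

```text
t 31.275 tcp [ 0.5087 -0.3973  0.1559] phi 23.94 tiltxy [ 0.0232 -0.0145] pitchsum -0.0263 F [ 0.4 -0.7 -0.2] gap 0.948
[265.75545221 258.81908891]
((263.3823547363281, 260.1470642089844), 15.931668281555176)
[ 0.50500119 -0.41243731  0.13      ]
```

Emit:
send_rows(commands=[{"delta_pos": [-0.2,-0.8,0],"yaw": 0},{"delta_pos": [-0.2,-0.6,0],"yaw": 0},{"delta_pos": [0,0,0],"yaw": 0}])

```text
t: 31.7
tcp_pos: [0.5063, -0.4146, 0.1601]
tool_rot: [0.545, 0.838, -0.001, 0.018]
force: [-0.1, -0.3, 0.0]
finger_gap: 0.951
```

Emit:
send_rows(commands=[{"delta_pos": [0,0,-1.5],"yaw": 0},{"delta_pos": [0,0,-1.5],"yaw": 0},{"delta_pos": [0,0,-1.5],"yaw": 0},{"delta_pos": [0,0,-0.7],"yaw": 0},{"delta_pos": [0,0,0],"yaw": 0}])

```text
t: 32.33
tcp_pos: [0.5055, -0.4138, 0.1033]
tool_rot: [0.545, 0.838, -0.001, 0.016]
force: [-0.5, -0.3, -0.1]
finger_gap: 0.952
```

Emit:
send_rows(commands=[{"delta_pos": [0,0.1,-0.4],"yaw": 0},{"delta_pos": [0,0,0],"yaw": 0},{"delta_pos": [0,0,0],"yaw": 0},{"delta_pos": [0,0,0],"yaw": 0},{"delta_pos": [0,0,0],"yaw": 0},{"delta_pos": [0,0,0],"yaw": 0},{"delta_pos": [0,0,0],"yaw": 0},{"delta_pos": [0,0,0],"yaw": 0},{"delta_pos": [0,0,0],"yaw": 0}], grip=1, force=60)

```text
t: 33.45
tcp_pos: [0.506, -0.4133, 0.1001]
tool_rot: [0.545, 0.838, -0.001, 0.018]
force: [1.5, -0.1, -1.0]
finger_gap: 0.312
```

Emit:
send_rows(commands=[{"delta_pos": [0,0,0.5],"yaw": 0},{"delta_pos": [0,0,1],"yaw": 0},{"delta_pos": [0,0,1.5],"yaw": 0},{"delta_pos": [0,0,1],"yaw": 0},{"delta_pos": [0,0,0],"yaw": 0}])

```text
t: 34.08
tcp_pos: [0.5057, -0.4127, 0.1428]
tool_rot: [0.545, 0.838, -0.001, 0.017]
force: [-0.6, 0.5, -2.5]
finger_gap: 0.312
```

```bash
python3 -c "
from h import *
st()
"
```

```text
t 34.075 tcp [ 0.5057 -0.4127  0.1428] phi 23.95 tiltxy [ 0.0278 -0.0198] pitchsum -0.0332 F [-0.6  0.5 -2.5] gap 0.312
```

Emit:
send_rows(commands=[{"delta_pos": [0.6,1.0,0],"yaw": 0},{"delta_pos": [1,1.8,0],"yaw": 0},{"delta_pos": [1,1.8,0],"yaw": 0},{"delta_pos": [1,1.8,0],"yaw": 0},{"delta_pos": [1,1.8,0],"yaw": 0},{"delta_pos": [1,1.8,0],"yaw": 0},{"delta_pos": [1,1.8,0],"yaw": 0},{"delta_pos": [1,1.8,0],"yaw": 0},{"delta_pos": [0.6,1.0,0],"yaw": 0},{"delta_pos": [0,0,0],"yaw": 0}])

```text
t: 35.33
tcp_pos: [0.5936, -0.2527, 0.1415]
tool_rot: [0.544, 0.839, 0.0, 0.016]
force: [0.1, 0.0, -3.8]
finger_gap: 0.309
```

```bash
python3 -c "
from h import *
st()
"
```

```text
t 35.325 tcp [ 0.5936 -0.2527  0.1415] phi 24.12 tiltxy [ 0.0264 -0.0169] pitchsum -0.0314 F [ 0.1  0.  -3.8] gap 0.309
```

Emit:
send_rows(commands=[{"delta_pos": [0.2,0.1,-1],"yaw": 0},{"delta_pos": [0.1,0.1,-1],"yaw": 0},{"delta_pos": [0,0,-0.8],"yaw": 0},{"delta_pos": [0,0,0],"yaw": 0}])

```text
t: 35.83
tcp_pos: [0.5954, -0.2526, 0.1106]
tool_rot: [0.545, 0.838, -0.0, 0.015]
force: [-0.6, -0.4, -2.7]
finger_gap: 0.313
```

```bash
python3 -c "
from h import *
st()
im,s=snap('side')
cv2.imwrite('pics/s4.png',cv2.resize(im[190:330,290:430],(560,560),interpolation=2))
"
```

```text
t 35.825 tcp [ 0.5954 -0.2526  0.1106] phi 23.97 tiltxy [ 0.0246 -0.0169] pitchsum -0.0298 F [-0.6 -0.4 -2.7] gap 0.313
```

View pics/s4.png

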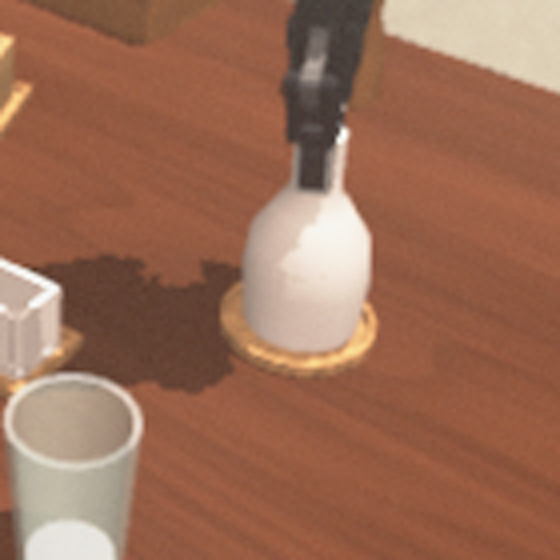

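Emit:
send_rows(commands=[{"delta_pos": [0,0.1,-0.3],"yaw": 0},{"delta_pos": [0,0,-0.2],"yaw": 0}])

```text
t: 36.12
tcp_pos: [0.596, -0.2523, 0.1063]
tool_rot: [0.545, 0.838, -0.0, 0.016]
force: [-0.8, -0.7, -3.1]
finger_gap: 0.311
```

Emit:
send_rows(commands=[{"delta_pos": [0,0,-0.15],"yaw": 0}])

```text
t: 36.25
tcp_pos: [0.5961, -0.2524, 0.1049]
tool_rot: [0.545, 0.838, -0.0, 0.016]
force: [-0.5, 0.7, -3.6]
finger_gap: 0.311
```

Emit:
send_rows(commands=[{"delta_pos": [0,0,-0.15],"yaw": 0}])

```text
t: 36.38
tcp_pos: [0.5964, -0.2524, 0.1041]
tool_rot: [0.545, 0.838, -0.0, 0.017]
force: [-0.9, 1.9, 5.8]
finger_gap: 0.308
```

Emit:
send_rows(commands=[{"delta_pos": [0,0,-0.1],"yaw": 0}])

```text
t: 36.5
tcp_pos: [0.5964, -0.2524, 0.104]
tool_rot: [0.545, 0.838, -0.001, 0.017]
force: [-1.5, 1.5, 5.5]
finger_gap: 0.309
```

Contact. I release gently, lift clear and check.

Emit:
send_rows(commands=[{"delta_pos": [0,0,0],"yaw": 0},{"delta_pos": [0,0,0],"yaw": 0},{"delta_pos": [0,0,0],"yaw": 0},{"delta_pos": [0,0,0],"yaw": 0},{"delta_pos": [0,0,0],"yaw": 0},{"delta_pos": [0,0,0],"yaw": 0}], grip=-0.6)

```text
t: 37.25
tcp_pos: [0.5978, -0.2534, 0.1047]
tool_rot: [0.545, 0.838, -0.0, 0.019]
force: [-0.3, -0.5, 0.3]
finger_gap: 0.802
```

Emit:
send_rows(commands=[{"delta_pos": [0,0,1],"yaw": 0},{"delta_pos": [0,0,3],"yaw": 0},{"delta_pos": [0,0,4],"yaw": 0},{"delta_pos": [0,0,4],"yaw": 0},{"delta_pos": [0,-3,2],"yaw": 0},{"delta_pos": [0,-5,0],"yaw": 0},{"delta_pos": [0,-5,0],"yaw": 0},{"delta_pos": [-1,-5,0],"yaw": 0},{"delta_pos": [-1,-4,0],"yaw": 0},{"delta_pos": [0,0,0],"yaw": 0}])

```text
t: 38.5
tcp_pos: [0.5768, -0.4787, 0.2578]
tool_rot: [0.544, 0.839, -0.001, 0.023]
force: [0.2, 0.5, -0.3]
finger_gap: 0.799
```

```bash
python3 -c "
from h import *
st()
a,s=snap('top');b,_=snap('side')
cv2.imwrite('pics/fin.png',np.vstack([cv2.resize(a[140:300,90:490],(750,300)),cv2.resize(b[150:350,60:460],(600,300))[:, :].repeat(1,0) if 0 else cv2.copyMakeBorder(cv2.resize(b[150:350,60:460],(600,300)),0,0,0,150,0)]))
KT=cam('top');print('carafe neck expected',proj((.596,-.2505,.134),KT)*1.0)
"
```

```text
t 38.5 tcp [ 0.5768 -0.4787  0.2578] phi 24.16 tiltxy [ 0.0371 -0.027 ] pitchsum -0.0449 F [ 0.2  0.5 -0.3] gap 0.799
carafe neck expected [380.23841211 179.40242649]
```

View pics/fin.png

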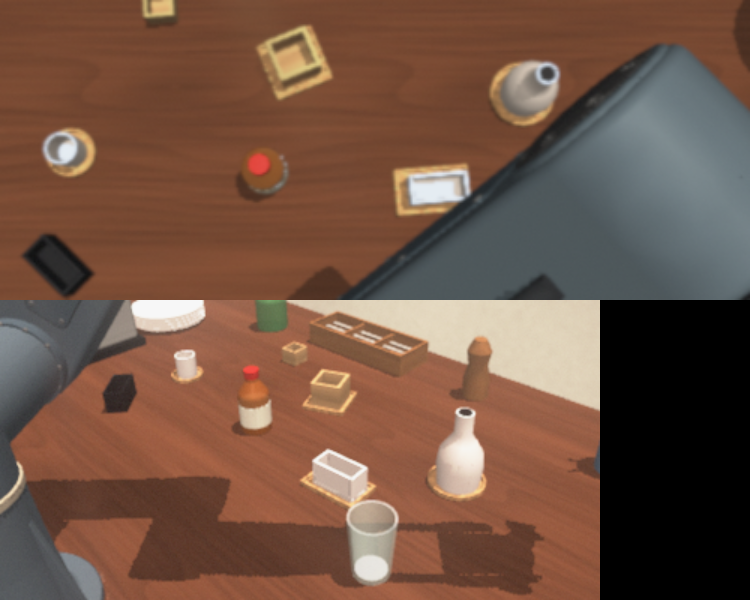

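```bash
python3 -c "
from station import manip
print(manip.sign_off())"
```

```text
the job is handed in; nothing more can be done
None
```

The caddy, cup, wooden box and then the carafe each stand upright on their own matching coaster, and I handed the job in at about 38.6 s. The sign-off reports no verdict.

- **Last look (top and side views):** all four pieces are in their coasters, and the gripper is open and clear. The bottle and glass stand where they were by eye; I did not measure them again at the end.
- **Measured placing:** the carafe's neck showed within about 1 px of the spot expected for a centred carafe. The cup, box and caddy measured within about 5 mm of their coaster centres, against the 13 mm allowed.
- **Disagreements:** my first by-eye pixel readings put the cup about 9 mm off centre. The rim outline and a close crop brought that down to about 4 mm.
- **Set-downs:** the tool drifted a few hundredths of a radian off vertical while carrying. That did not visibly affect the placings. When the caddy touched down, the wrist force briefly reached 57 N, under the 120 N limit; the other set-downs were 13 N or less.

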